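# Unstack the glaze test bars onto their ware boards

### The arm

A 6-joint arm with a two-finger parallel gripper is mounted at the origin on the work surface. World frame = base frame: x ahead of the robot, y to its left, z up, the work surface at z = 0. Lengths are in m, angles in rad, forces in N, time in s.
With the tool pointing down it reaches from about 0.35 to 0.85 m from the base axis. Payload 8.1 kg.
Tool frame: the origin (TCP) lies at the very end of the fingers, on their centre line; the grasp point (between the pads) lies 19 mm behind it; z points along the fingers, y is the direction in which the jaws open and shut (so a half turn about z gives the same grasp; the last joint's range is limited). The gripper opens to 93 mm and grips with 3 to 60 N. Pads are 15 mm wide; open, the fingers measure 128 mm over their backs; the gripper's body (75 mm by 188 mm) begins 65 mm behind the grasp point.
Start: joints at [-1.214, 0.13, 1.488, -0, 1.523, -0.085], TCP at [0.257, -0.542, 0.219] pointing down, gripper open.
Joint ranges: [-2.96, 2.96], [-0.89, 2.26], [0.02, 2.5], [-1.34, 4.48], [0, 2.73], [-2.66, 2.66]. Speed limits (rad/s): [2.39, 2.39, 2.79, 3.14, 3.14, 3.14].

### API

Orientations are given as a rotation vector (axis times angle).
In Python, from plant import robot gives the robot as it stands.
- The arm moves only by the shell command python3 -m inch 'ROWS' [FORCE]. ROWS is JSON, a list that holds one entry, the list of rows, each a list of 7 numbers: the shift along the tool's x, y, z in cm, then the turn, a rotation vector about the tool's x, y, z in degrees, then the gripper command: -1 is fully open, 1 is shut, values between are in proportion. A call has 1 to 5 rows; each row shifts and turns the commanded pose from where the row before left it, along the tool's axes as they then stand; what a row does not reach is not made up. A row lasts 1/10 s, in which the tool goes at most 50 mm and 8.59 degrees, less where a joint would pass 70% of its speed; a pose out of reach is approached as far as the arm can. A call with a gripper value outside its range is refused whole. The fingers move at their own pace and stop on an object; FORCE is the grip in N (left out, the last holds). Time passes only in rows, so rows that do not move let the fingers close. It gives the time, the measured TCP pose, the force and the opening at its end, in the units of the state.
- robot.read_state(): the state, without advancing time (a new reading comes with each control period).
- robot.read_camera(name): name is "side" or "top"; returns a dict with "image" (384x512x3 uint8, blue, green, red), "K" (3x3 intrinsics, pixels), "R" (3x3) and "t" (3): a world point X has camera coordinates R X + t. Camera axes: x right, y down, z forward; pixel columns grow to the right and rows downward; lengths in m; the calibration is good to about 2 mm. A picture is of the moment at which its call begins. There is no depth.
- robot.close_job(): hands the job in, once; it reports no verdict.
The state is a dict: "t": time; "q": joint angles; "dq": joint speeds; "joint_torque": joint torques, N m; "tool_pos": TCP position; "orientation": TCP orientation; "force": force on the tool from outside, world axes, zero at the start; "wrist_torque": the same for the moment, N m; "opening": finger opening in m.
Only numpy, scipy, OpenCV 4.12 (cv2) and the standard library are available. Lean on these libraries where they do the work, as an engineer would, in place of code of your own. Each camera call takes 0.05 s, during which the arm holds its last target. There are 200 camera calls.

### The job

Take the stack of four glazed test bars apart and set each bar on the ware board whose painted ends match its glaze colour, foot down, centred on the grey patch between the ends and lined up along the board. Set each bar down without dropping it, and leave the jar and the cup alone.

Things in the scene. Friction and masses are not known exactly. Their poses are not given: they have to be found in the camera images.
- blue_bar: Loose ceramic test bar, deep cobalt blue glaze, 6 mm of bare buff clay at its foot. 130 long (x) x 36 wide (y) x 30 high (z) mm, about 0.28 kg. Origin: centre of underside; z up, x along its length. At the start a lower bar of the stack, underside 12 mm up on a fixed off-white kiln shelf 140 mm square; its twin lies parallel, 82 mm off (46 mm gap); which side is which varies.
- green_bar: Loose ceramic test bar, mid green glaze, 6 mm of bare buff clay at its foot. 130 long (x) x 36 wide (y) x 30 high (z) mm, about 0.28 kg. Origin: centre of underside; z up, x along its length. At the start a lower bar of the stack, underside 12 mm up on a fixed off-white kiln shelf 140 mm square; its twin lies parallel, 82 mm off (46 mm gap); which side is which varies.
- yellow_bar: Loose ceramic test bar, honey yellow glaze, 6 mm of bare buff clay at its foot. 130 long (x) x 36 wide (y) x 30 high (z) mm, about 0.28 kg. Origin: centre of underside; z up, x along its length. At the start an upper bar of the stack, underside 42 mm up, lying across the two lower bars; its twin lies parallel, 82 mm off (46 mm gap); which side is which varies.
- red_bar: Loose ceramic test bar, dark red glaze, 6 mm of bare buff clay at its foot. 130 long (x) x 36 wide (y) x 30 high (z) mm, about 0.28 kg. Origin: centre of underside; z up, x along its length. At the start an upper bar of the stack, underside 42 mm up, lying across the two lower bars; its twin lies parallel, 82 mm off (46 mm gap); which side is which varies.
- blue_board: Fixed small plywood ware board, 180 long (x) x 60 wide (y) x 12 high (z) mm, with both ends painted deep cobalt blue (bands 20 mm wide) and a flush dark grey patch 140 x 44 mm centred between them. Origin: centre of its underside (top 12 mm above); x along its length.
- green_board: Fixed small plywood ware board, 180 long (x) x 60 wide (y) x 12 high (z) mm, with both ends painted mid green (bands 20 mm wide) and a flush dark grey patch 140 x 44 mm centred between them. Origin: centre of its underside (top 12 mm above); x along its length.
- yellow_board: Fixed small plywood ware board, 180 long (x) x 60 wide (y) x 12 high (z) mm, with both ends painted honey yellow (bands 20 mm wide) and a flush dark grey patch 140 x 44 mm centred between them. Origin: centre of its underside (top 12 mm above); x along its length.
- red_board: Fixed small plywood ware board, 180 long (x) x 60 wide (y) x 12 high (z) mm, with both ends painted dark red (bands 20 mm wide) and a flush dark grey patch 140 x 44 mm centred between them. Origin: centre of its underside (top 12 mm above); x along its length.
- jar: Bystander: loose grey jar with a white lid, 64 mm across and 75 mm high, 0.3 kg, upright beyond the work. Origin: centre of its underside.
- cup: Bystander: loose white cup, 72 mm across the rim and 60 mm high, 0.2 kg, upright beyond the work. Origin: centre of its underside.
There are look-alikes about, which are no part of the job. Of the things like the green_bar, leave any that is pink; of the rest the larger one is meant.

How it is judged:
By the outcome, as a careful person would: the job done as asked, in the order asked, and still so for the second after the job is handed in, with the robot touching nothing.
It also fails if it takes over 109 s, if anything falls off the work surface, if the arm or the gripper's body presses on something with over 40 N, if the wrist force passes 120 N, or if a joint passes its speed limit or range.

## Working session

There is one attempt and no reset: what is moved stays moved. The work goes in short steps, Python scripts to look and compute and a shell command to move; the robot and the scene stay as the last step left them, time stands still between calls to the robot, and variables do not carry over. Pictures are saved under pics/ and viewed, about 12 in all and at most 16, crops included, and the job is handed in when it is done.

```bash
ls; mkdir -p pics; python3 - <<'E'
from plant import robot
import cv2
s=robot.read_state();print(s['t'],s['tool_pos'],s['orientation'],s['opening'])
for n in('top','side'):
    c=robot.read_camera(n);cv2.imwrite(f'pics/{n}0.png',c['image']);print(n,c['K'].tolist(),c['R'].round(4).tolist(),c['t'].round(4).tolist())
E
```

```text
pics
0.0 [ 0.25638265 -0.54184353  0.2176114 ] [-3.06350288e+00 -6.87955601e-01  3.63146108e-04] 0.09320499313295304
top [[487.25248027217106, 0.0, 237.41476573410904], [0.0, 487.25248027217106, 191.31771141709186], [0.0, 0.0, 1.0]] [[0.073, -0.9973, -0.0024], [-0.9768, -0.071, -0.2019], [0.2012, 0.0171, -0.9794]] [-0.0294, 0.5462, 1.1288]
side [[400.9471419715299, 0.0, 263.926222700627], [0.0, 400.9471419715299, 193.7428381549122], [0.0, 0.0, 1.0]] [[-0.8127, -0.5824, -0.0176], [-0.2876, 0.4273, -0.8571], [0.5067, -0.6915, -0.5148]] [0.443, 0.2071, 0.7564]
```

View pics/top0.png

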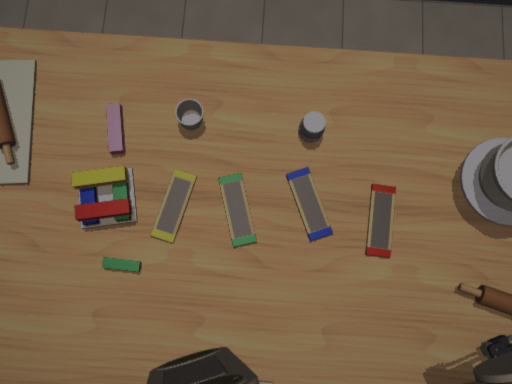

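View pics/side0.png

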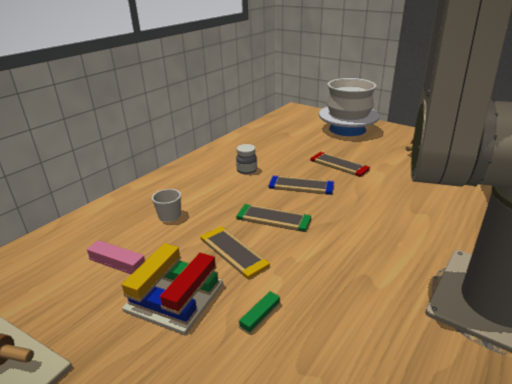

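The top view shows yellow (99,177) and red (102,210) as the upper bars. Blue (88,205) and green (121,203) are the lower bars. The green candidates are the stack bar (121,203), the loose small green bar (122,265) and the pink bar (115,128). I leave the pink one. Of the two greens, the one in the stack should be the larger, so that is the one meant. I'll confirm this in a crop.

```bash
cat > h.py <<'E'
from plant import robot
import cv2, numpy as np
def ray(c,uv,z):
    R,t=c['R'],c['t'];o=-R.T@t
    d=R.T@np.linalg.inv(c['K'])@np.array([uv[0],uv[1],1.]);return o+d*(z-o[2])/d[2]
def hsv(c): return cv2.cvtColor(c['image'],cv2.COLOR_BGR2HSV)
HUE=dict(blue=(110,130),green=(50,80),yellow=(24,34),red=(0,5))
def mask(c,n):
    h=hsv(c);lo,hi=HUE[n];m=cv2.inRange(h,(lo,150,40),(hi,255,255))
    if n=='red': m|=cv2.inRange(h,(174,150,40),(180,255,255))
    return m
def blobs(m,amin=40):
    return sorted([k for k in cv2.findContours(m,cv2.RETR_EXTERNAL,cv2.CHAIN_APPROX_NONE)[0] if cv2.contourArea(k)>amin],key=cv2.contourArea,reverse=True)
def rect(c,k,z):
    # rectangle of contour cast on plane z: centre, axis angle (long), size
    P=np.array([ray(c,p[0],z)[:2] for p in k],np.float32)
    (x,y),(w,h),a=cv2.minAreaRect(P*1000)
    if w<h:w,h,a=h,w,a+90
    return round(x/1000,4),round(y/1000,4),round((a+90)%180-90,1),round(w),round(h)
E
python3 - <<'E'
from h import *
for n in('top','side'):
    c=robot.read_camera(n);H=hsv(c)
    for col in HUE:
        for k in blobs(mask(c,col)):
            u=k[:,0].mean(0);print(n,col,u.round(),cv2.contourArea(k),'z12',rect(c,k,.012),'z72',rect(c,k,.072))
    m=cv2.inRange(H,(0,0,50),(180,70,130))
    for k in blobs(m,300):
        if cv2.contourArea(k)<3000: print(n,'grey',k[:,0].mean(0).round(),cv2.contourArea(k),rect(c,k,.012))
    if n=='top':
        a=cv2.resize(c['image'][155:285,65:145],None,fx=4.5,fy=4.5,interpolation=2)
    else: b=cv2.resize(c['image'][235:345,110:290],None,fx=2.4,fy=4.5*130/110/1.0*0+2.4,interpolation=2)
b=cv2.copyMakeBorder(b,0,a.shape[0]-b.shape[0],0,0,0)
cv2.imwrite('pics/crop1.png',np.hstack([a,b]));print(a.shape,b.shape)
E
```

```text
top blue [ 87. 195.] 175.5 z12 (0.5189, 0.3869, 12.5, 36, 36) z72 (0.5084, 0.3671, 12.5, 34, 34)
top blue [320. 234.] 118.0 z12 (0.4644, -0.1998, -67.6, 56, 16) z72 (0.4566, -0.1904, -67.6, 53, 15)
top blue [297. 173.] 87.0 z12 (0.6133, -0.1373, -67.0, 56, 12) z72 (0.5981, -0.131, -67.0, 53, 12)
top yellow [ 98. 176.] 656.5 z12 (0.5709, 0.3668, -78.0, 136, 35) z72 (0.5579, 0.348, -78.0, 129, 34)
top yellow [162. 236.] 68.0 z12 (0.4303, 0.1887, 75.9, 58, 14) z72 (0.4243, 0.1788, 75.9, 55, 13)
top red [102. 209.] 764.0 z12 (0.4861, 0.3457, -78.9, 138, 40) z72 (0.4772, 0.3279, -78.9, 131, 38)
top red [378. 252.] 157.0 z12 (0.4296, -0.3443, 86.0, 60, 19) z72 (0.4236, -0.3276, 86.0, 57, 18)
top red [384. 188.] 130.0 z12 (0.5902, -0.3559, 85.8, 59, 18) z72 (0.5762, -0.3386, 85.8, 56, 17)
top grey [486. 177.] 2276.5 (0.635, -0.6131, -2.3, 229, 128)
top grey [ 19. 128.] 1906.0 (0.7052, 0.5977, 9.0, 343, 93)
top grey [237. 209.] 916.5 (0.5113, 0.0097, 16.4, 142, 45)
top grey [309. 204.] 910.5 (0.5386, -0.1684, 23.2, 143, 61)
top grey [173. 205.] 884.5 (0.5105, 0.1689, -14.1, 139, 44)
top grey
[... 1105 characters left out ...]
12 (0.4333, 0.1863, 76.2, 56, 17) z72 (0.391, 0.2403, 76.2, 50, 15)
side yellow [212. 232.] 82.5 z12 (0.5883, 0.1477, 75.5, 58, 18) z72 (0.5295, 0.2058, 75.5, 52, 16)
side red [188. 282.] 1305.0 z12 (0.5209, 0.2936, -78.5, 159, 54) z72 (0.4693, 0.3361, -78.5, 142, 49)
side red [362. 170.] 58.0 z12 (0.4269, -0.3377, 86.5, 67, 24) z72 (0.3853, -0.2278, 86.5, 59, 21)
side grey [234. 249.] 643.5 (0.5094, 0.1673, -14.0, 134, 40)
side grey [179. 314.] 483.5 (0.5112, 0.3422, -78.4, 141, 138)
side grey [273. 215.] 415.0 (0.5113, 0.0078, 16.5, 138, 38)
side grey [168. 209.] 381.5 (0.7461, 0.1357, -34.4, 103, 70)
side grey [246. 161.] 362.0 (0.7533, -0.1953, -51.1, 162, 59)
(585, 360, 3) (585, 432, 3)
```

View pics/crop1.png

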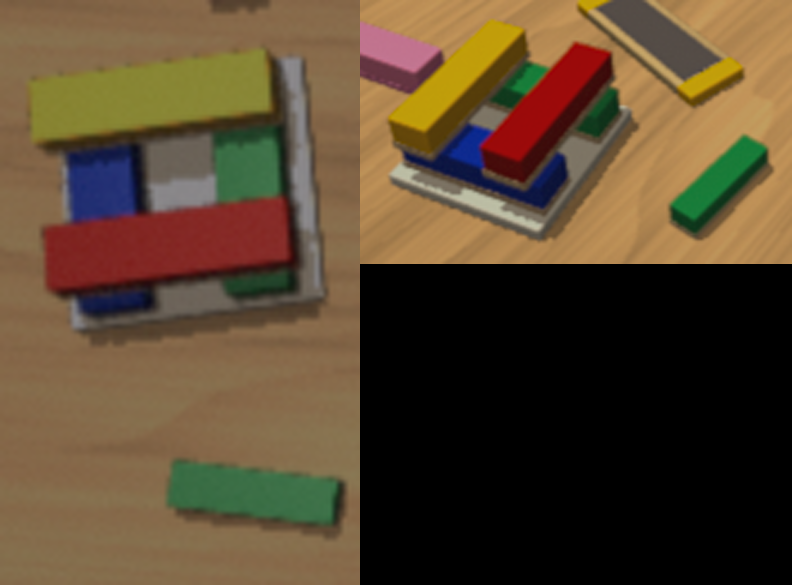

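The crop confirms it. The stack's green bar is full length, about 130 mm, and the loose green bar is about 90 mm, so it's a look-alike. Both views agree on the poses. I'll write a planner helper that prints the shifts, then start with yellow.

```bash
cat > go.py <<'E'
import sys,numpy as np
from plant import robot
from scipy.spatial.transform import Rotation as Ro
T=dict(ys=(.558,.348,101.9),rs=(.477,.3285,101.7),bs=(.509,.378,11.8),gs=(.526,.298,11.8),
 yb=(.510,.168,165.9),gb=(.5113,.009,16.4),bb=(.5388,-.1685,22.8),rb=(.5103,-.3505,-3.9))
if __name__=='__main__':
    x,y,f=T[sys.argv[1]];z=float(sys.argv[2])
    s=robot.read_state();R=Ro.from_rotvec(s['orientation']).as_matrix()
    yaw=np.degrees(np.arctan2(R[1,0],R[0,0]));d=(f-yaw+180)%360-180
    a=np.radians(f);e=np.array([x,y])-s['tool_pos'][:2]
    print('t',s['t'],'pos',s['tool_pos'].round(4),'yaw',yaw.round(1),'tilt',R[:2,2].round(3),'q6',s['q'][5].round(2),'F',s['force'].round(1),'op',round(s['opening'],4))
    print('turn z',(-d).round(2),'then cm x',(100*e@[np.cos(a),np.sin(a)]).round(2),'y',(100*e@[np.sin(a),-np.cos(a)]).round(2),'z',round(100*(s['tool_pos'][2]-z),2))
E
python3 go.py ys .04
```

```text
t 0.2 pos [ 0.2564 -0.5421  0.218 ] yaw 25.3 tilt [-0.     0.001] q6 -0.09 F [ 0.4 -0.  -0. ] op 0.0931
turn z -76.58 then cm x 80.87 y 47.86 z 17.8
```

```bash

python3 -m inch '[[[0,0,0,0,0,-8.5,-0.38],[0,0,0,0,0,-8.5,-0.38],[0,0,0,0,0,-8.5,-0.38],[0,0,0,0,0,-8.5,-0.38],[0,0,0,0,0,-8.5,-0.38]]]' 40
python3 -m inch '[[[0,0,0,0,0,-8.5,-0.38],[0,0,0,0,0,-8.5,-0.38],[0,0,0,0,0,-8.5,-0.38],[0,0,0,0,0,-8.5,-0.38],[0,0,0,0,0,0,-0.38]]]'
for i in 1 2 3 4; do python3 -m inch '[[[4,2.4,0,0,0,0,-0.38],[4,2.4,0,0,0,0,-0.38],[4,2.4,0,0,0,0,-0.38],[4,2.4,0,0,0,0,-0.38],[4,2.4,0,0,0,0,-0.38]]]'; done | tail -1
python3 -m inch '[[[0,0,0,0,0,0,-0.38],[0,0,0,0,0,0,-0.38]]]'; python3 go.py ys .04
```

```text
t: 0.7
tool_pos: [0.2565, -0.5422, 0.2183]
orientation: [-2.602, -1.76, -0.0]
force: [-0.5, -0.6, -0.1]
opening: 0.0647
t: 1.2
tool_pos: [0.2565, -0.5423, 0.2184]
orientation: [-1.978, -2.44, -0.0]
force: [-0.2, 0.0, 0.2]
opening: 0.0645
opening: 0.0644
t: 3.4
tool_pos: [0.5621, 0.3396, 0.2172]
orientation: [-1.983, -2.436, 0.004]
force: [-0.4, -0.4, 0.4]
opening: 0.0639
t 3.4 pos [0.5621 0.3396 0.2172] yaw 101.7 tilt [-0.002 -0.001] q6 0.26 F [-0.4 -0.4  0.4] op 0.0639
turn z -0.2 then cm x 0.91 y -0.23 z 17.72
```

```bash

python3 -m inch '[[[0.9,-0.2,0,0,0,-0.2,-0.38],[0,0,4,0,0,0,-0.38],[0,0,4,0,0,0,-0.38],[0,0,4,0,0,0,-0.38],[0,0,0,0,0,0,-0.38]]]'
python3 - <<'E'
from h import *
a=robot.read_camera('top')['image'][120:260,40:180];b=robot.read_camera('side')['image'][180:340,60:260]
a=cv2.resize(a,(380,380),interpolation=2);b=cv2.resize(b,(400,320),interpolation=2)
cv2.imwrite('pics/a.png',np.hstack([a,cv2.copyMakeBorder(b,0,60,0,0,0)]))
E
python3 go.py ys .04
```

```text
t: 3.9
tool_pos: [0.5545, 0.3443, 0.0924]
orientation: [-1.977, -2.436, 0.015]
force: [-1.1, 0.8, -0.9]
opening: 0.0642
t 4.0 pos [0.5585 0.3466 0.0996] yaw 101.9 tilt [-0.001 -0.   ] q6 0.27 F [-0.1  0.2 -0.2] op 0.0641
turn z 0.02 then cm x 0.15 y -0.02 z 5.96
```

View pics/a.png

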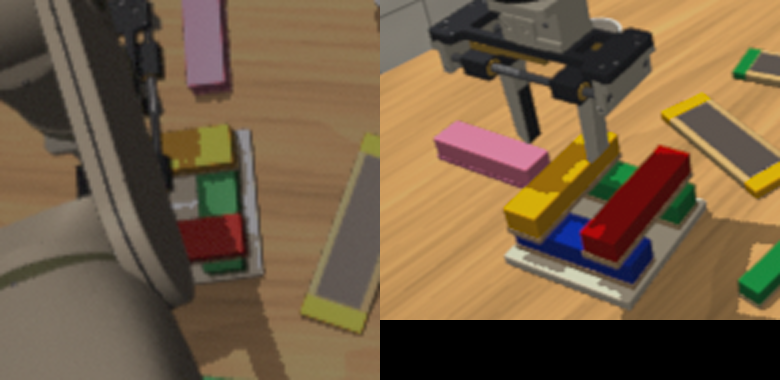

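The side view shows the fingers straddling the yellow bar, with the near finger over the yellow–red gap at (598,140). Next I descend, grip and lift.

```bash

python3 -m inch '[[[0.1,0,2,0,0,0,-0.38],[0,0,2,0,0,0,-0.38],[0,0,1.9,0,0,0,-0.38],[0,0,0,0,0,0,-0.38],[0,0,0,0,0,0,-0.38]]]' 30
python3 go.py ys .04
python3 -m inch '[[[0,0,0,0,0,0,1],[0,0,0,0,0,0,1],[0,0,0,0,0,0,1],[0,0,0,0,0,0,1],[0,0,0,0,0,0,1]]]' 30
python3 -m inch '[[[0,0,-1,0,0,0,1],[0,0,-2,0,0,0,1],[0,0,-3,0,0,0,1],[0,0,-3,0,0,0,1],[0,0,-2,0,0,0,1]]]' 30
python3 -m inch '[[[0,0,-1,0,0,0,1],[0,0,0,0,0,0,1]]]' 30
python3 go.py yb .041
```

```text
t: 4.5
tool_pos: [0.5602, 0.3489, 0.0428]
orientation: [1.977, 2.44, 0.005]
force: [-0.5, -0.1, 0.5]
opening: 0.0642
t 4.5 pos [0.5602 0.3489 0.0428] yaw 102.0 tilt [0.003 0.002] q6 0.27 F [-0.5 -0.1  0.5] op 0.0642
turn z 0.08 then cm x -0.05 y -0.23 z 0.28
t: 5.0
tool_pos: [0.5589, 0.3485, 0.0402]
orientation: [1.977, 2.441, 0.001]
force: [-1.1, -0.4, 4.3]
opening: 0.036
t: 5.5
tool_pos: [0.5591, 0.3486, 0.1524]
orientation: [1.976, 2.441, 0.003]
force: [1.4, -0.4, -2.1]
opening: 0.0356
t: 5.7
tool_pos: [0.5594, 0.3487, 0.1615]
orientation: [1.976, 2.441, 0.004]
force: [0.9, 0.0, -3.0]
opening: 0.036
t 5.7 pos [0.5594 0.3487 0.1615] yaw 102.0 tilt [0.002 0.001] q6 0.27 F [ 0.9  0.  -3. ] op 0.036
turn z -63.88 then cm x 0.38 y -18.73 z 12.05
```

Gripped at tip z 0.040, the fingertips stick 2 mm below the bar's foot and would hit the board. I'll set it back where it was and regrip 9 mm higher.

```bash

python3 -m inch '[[[0,0,4,0,0,0,1],[0,0,4,0,0,0,1],[0,0,2.5,0,0,0,1],[0,0,0.6,0,0,0,1],[0,0,0,0,0,0,1]]]' 30
python3 -m inch '[[[0,0,0,0,0,0,1],[0,0,0.4,0,0,0,1],[0,0,0.4,0,0,0,1],[0,0,0.1,0,0,0,1],[0,0,0,0,0,0,1]]]' 30
python3 -m inch '[[[0,0,0.05,0,0,0,1],[0,0,0,0,0,0,1]]]' 30
python3 go.py ys .0402
```

```text
t: 6.2
tool_pos: [0.5569, 0.3474, 0.0461]
orientation: [-1.976, -2.44, 0.007]
force: [-0.1, 0.0, -2.3]
opening: 0.0361
t: 6.7
tool_pos: [0.559, 0.3485, 0.0402]
orientation: [1.977, 2.441, 0.001]
force: [0.1, 0.6, -0.6]
opening: 0.036
t: 6.9
tool_pos: [0.559, 0.3485, 0.0402]
orientation: [1.977, 2.441, 0.001]
force: [-2.3, -2.1, 5.4]
opening: 0.0358
t 6.9 pos [0.559  0.3485 0.0402] yaw 102.0 tilt [0.001 0.   ] q6 0.27 F [-2.3 -2.1  5.4] op 0.0358
turn z 0.11 then cm x -0.03 y -0.11 z -0.0
```

```bash

python3 -m inch '[[[0,0,0,0,0,0,-0.38],[0,0,0,0,0,0,-0.38],[0,0,0,0,0,0,-0.38],[0,-0.1,-0.9,0,0,0,-0.38],[0,0,0,0,0,0,-0.38]]]' 30
python3 -m inch '[[[0,0,0,0,0,0,-0.38],[0,0,0,0,0,0,1],[0,0,0,0,0,0,1],[0,0,0,0,0,0,1],[0,0,0,0,0,0,1]]]' 30
python3 -m inch '[[[0,0,0,0,0,0,1],[0,0,-1,0,0,0,1],[0,0,-2,0,0,0,1],[0,0,-3,0,0,0,1],[0,0,-3,0,0,0,1]]]' 30
python3 -m inch '[[[0,0,-2,0,0,0,1],[0,0,0,0,0,0,1],[0,0,0,0,0,0,1]]]' 30
python3 go.py yb .019
```

```text
t: 7.4
tool_pos: [0.5584, 0.3485, 0.0497]
orientation: [1.976, 2.441, 0.003]
force: [-0.1, 1.1, -0.1]
opening: 0.0638
t: 7.9
tool_pos: [0.5576, 0.3481, 0.048]
orientation: [-1.977, -2.442, 0.0]
force: [0.3, -0.0, -0.4]
opening: 0.0367
t: 8.4
tool_pos: [0.5569, 0.3477, 0.1387]
orientation: [-1.976, -2.441, 0.003]
force: [0.0, 0.1, -2.0]
opening: 0.0361
t: 8.7
tool_pos: [0.5576, 0.3481, 0.1581]
orientation: [1.977, 2.442, 0.001]
force: [-0.2, -0.9, -3.8]
opening: 0.0359
t 8.7 pos [0.5576 0.3481 0.1581] yaw 102.0 tilt [0. 0.] q6 0.27 F [-0.2 -0.9 -3.8] op 0.0359
turn z -63.89 then cm x 0.23 y -18.63 z 13.91
```

```bash

python3 -m inch '[[[0,0,0,0,0,-8,1],[0,0,0,0,0,-8,1],[0,0,0,0,0,-8,1],[0,0,0,0,0,-8,1],[0,0,0,0,0,-8,1]]]' 30
python3 -m inch '[[[0,0,0,0,0,-8,1],[0,0,0,0,0,-8,1],[0,0,0,0,0,-8,1],[0,0,0,0,0,0,1],[0,0,0,0,0,0,1]]]' 30
python3 -m inch '[[[0,-3,0,0,0,0,1],[0,-3,0,0,0,0,1],[0,-3,0,0,0,0,1],[0.2,-3,0,0,0,0,1],[0,-3,0,0,0,0,1]]]' 30
python3 -m inch '[[[0,-3,0,0,0,0,1],[0,-0.6,2,0,0,0,1],[0,0,3,0,0,0,1],[0,0,3,0,0,0,1],[0,0,0,0,0,0,1]]]' 30
python3 -m inch '[[[0,0,2,0,0,0,1],[0,0,0,0,0,0,1],[0,0,0,0,0,0,1]]]' 30
python3 go.py yb .0181
```

```text
t: 9.2
tool_pos: [0.5562, 0.3474, 0.1551]
orientation: [-1.013, -2.971, 0.005]
force: [0.1, -0.3, -2.6]
opening: 0.0355
t: 9.7
tool_pos: [0.5567, 0.3476, 0.1562]
orientation: [-0.389, -3.115, 0.003]
force: [0.3, 0.5, -2.6]
opening: 0.0356
t: 10.2
tool_pos: [0.5185, 0.2019, 0.1574]
orientation: [-0.388, -3.116, 0.001]
force: [0.9, -0.4, -2.5]
opening: 0.0359
t: 10.7
tool_pos: [0.5066, 0.167, 0.073]
orientation: [-0.387, -3.109, 0.005]
force: [-1.3, -0.5, -3.7]
opening: 0.0362
t: 11.0
tool_pos: [0.5109, 0.1682, 0.0591]
orientation: [-0.384, -3.118, 0.0]
force: [0.8, -0.5, -2.0]
opening: 0.0357
t 11.0 pos [0.5109 0.1682 0.0591] yaw 166.0 tilt [-0. -0.] q6 -1.1 F [ 0.8 -0.5 -2. ] op 0.0357
turn z 0.05 then cm x 0.08 y -0.04 z 4.1
```

```bash

python3 -m inch '[[[0.1,0,1.5,0,0,0,1],[0,0,1.5,0,0,0,1],[0,0,0.6,0,0,0,1],[0,0,0.2,0,0,0,1],[0,0,0,0,0,0,1]]]' 30
python3 -m inch '[[[0,0,0.2,0,0,0,1],[0,0,0,0,0,0,1],[0,0,0.1,0,0,0,1],[0,0,0,0,0,0,1],[0,0,0,0,0,0,1]]]' 30
python3 go.py yb .0181
```

```text
t: 11.5
tool_pos: [0.5093, 0.1682, 0.0195]
orientation: [-0.383, -3.117, 0.001]
force: [0.6, -0.3, -2.6]
opening: 0.0356
t: 12.0
tool_pos: [0.5103, 0.1685, 0.0179]
orientation: [0.382, 3.117, 0.0]
force: [-2.3, -0.1, 6.2]
opening: 0.0356
t 12.0 pos [0.5103 0.1685 0.0179] yaw 166.0 tilt [0.001 0.   ] q6 -1.1 F [-2.3 -0.1  6.2] op 0.0356
turn z 0.11 then cm x 0.01 y -0.05 z -0.02
```

```bash

python3 -m inch '[[[0,0,0,0,0,0,-0.38],[0,0,0,0,0,0,-0.38],[0,0,0,0,0,0,-0.38],[0,0,-2,0,0,0,-0.38],[0,0,-4,0,0,0,-0.38]]]' 30
python3 -m inch '[[[0,0,-4,0,0,0,-0.38],[0,0,-4,0,0,0,-0.38],[0,0,0,0,0,0,-0.38],[0,0,0,0,0,0,-0.38]]]' 30
python3 go.py rs .048
```

```text
t: 12.5
tool_pos: [0.5066, 0.1676, 0.074]
orientation: [-0.382, -3.111, 0.004]
force: [1.1, 0.2, -0.3]
opening: 0.0638
t: 12.9
tool_pos: [0.5107, 0.1686, 0.1584]
orientation: [0.382, 3.116, 0.002]
force: [-0.1, -0.9, -1.2]
opening: 0.0641
t 12.9 pos [0.5107 0.1686 0.1584] yaw 166.0 tilt [0.003 0.001] q6 -1.1 F [-0.1 -0.9 -1.2] op 0.0641
turn z 64.31 then cm x 16.35 y -0.06 z 11.04
```

```bash

python3 -m inch '[[[0,0,0,0,0,8,-0.38],[0,0,0,0,0,8,-0.38],[0,0,0,0,0,8,-0.38],[0,0,0,0,0,8,-0.38],[0,0,0,0,0,8,-0.38]]]' 30
python3 -m inch '[[[0,0,0,0,0,8,-0.38],[0,0,0,0,0,8,-0.38],[0,0,0,0,0,8.3,-0.38],[0,0,0,0,0,0,-0.38]]]' 30
python3 - <<'E'
from h import *
for n in('top','side'):
    c=robot.read_camera(n)
    for col,z in(('yellow',.042),('red',.072),('blue',.042),('green',.042)):
        for k in blobs(mask(c,col),150)[:2]: print(n,col,rect(c,k,z))
E
python3 go.py rs .048
```

```text
t: 13.4
tool_pos: [0.5084, 0.168, 0.1546]
orientation: [-1.433, -2.793, 0.004]
force: [-0.6, -0.6, -0.5]
opening: 0.0643
t: 13.8
tool_pos: [0.5085, 0.168, 0.1548]
orientation: [-1.985, -2.432, 0.004]
force: [0.0, -0.7, -0.4]
opening: 0.0643
top red (0.4844, 0.2903, -77.6, 53, 36)
top red (0.4236, -0.3277, 86.0, 56, 18)
side red (0.4691, 0.3361, -78.3, 142, 48)
side blue (0.4993, 0.3831, 12.0, 138, 47)
side green (0.3374, 0.3009, 87.4, 92, 28)
side green (0.5535, 0.3139, 11.1, 58, 49)
t 13.9 pos [0.5089 0.1681 0.1556] yaw 102.0 tilt [-0.002 -0.001] q6 0.01 F [-0.5  0.5  0.3] op 0.064
turn z 0.27 then cm x 16.35 y 0.13 z 10.76
```

```bash

python3 -m inch '[[[4,0,0,0,0,0.3,-0.38],[4,0,0,0,0,0,-0.38],[4,0,0,0,0,0,-0.38],[3,0,0,0,0,0,-0.38],[1.3,0.1,0,0,0,0,-0.38]]]' 30
python3 -m inch '[[[0,0,2.5,0,0,0,-0.38],[0,0,2.5,0,0,0,-0.38],[0,0,0,0,0,0,-0.38],[0,0,0,0,0,0,-0.38]]]' 30
python3 - <<'E'
from h import *
a=robot.read_camera('top')['image'][120:260,60:200];b=robot.read_camera('side')['image'][180:340,60:260]
a=cv2.resize(a,(380,380),interpolation=2);b=cv2.resize(b,(400,320),interpolation=2)
cv2.imwrite('pics/b.png',np.hstack([a,cv2.copyMakeBorder(b,0,60,0,0,0)]))
E
python3 go.py rs .048
```

```text
t: 14.4
tool_pos: [0.477, 0.3305, 0.1563]
orientation: [-1.982, -2.436, 0.001]
force: [0.2, 0.0, 0.5]
opening: 0.064
t: 14.8
tool_pos: [0.478, 0.3274, 0.1067]
orientation: [-1.988, -2.432, 0.003]
force: [-0.5, -0.6, 0.5]
opening: 0.0644
t 14.9 pos [0.4793 0.3283 0.1087] yaw 101.4 tilt [0.002 0.001] q6 0.31 F [0.  0.2 0.9] op 0.064
turn z -0.27 then cm x 0.07 y -0.22 z 6.07
```

View pics/b.png

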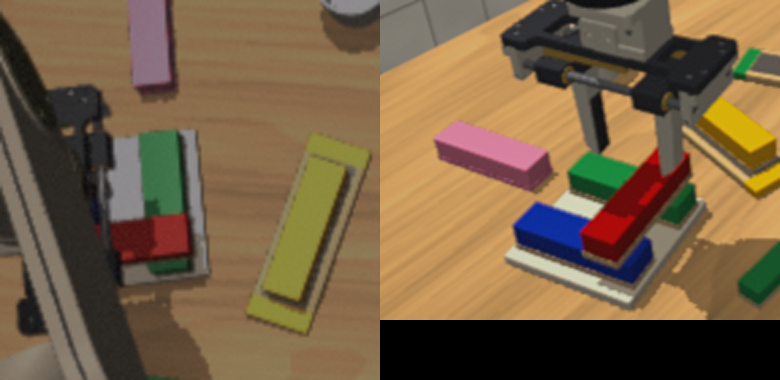

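Yellow now sits on its board, at (305,233) in the crop, and the fingers straddle red.

```bash

python3 -m inch '[[[0,-0.2,2,0,0,0,-0.38],[0,0,2,0,0,0,-0.38],[0,0,2,0,0,0,-0.38],[0,0,0,0,0,0,-0.38],[0,0,0,0,0,0,-0.38]]]' 30
python3 -m inch '[[[0,0,0,0,0,0,-0.38],[0,0,0,0,0,0,1],[0,0,0,0,0,0,1],[0,0,0,0,0,0,1],[0,0,0,0,0,0,1]]]' 30
python3 -m inch '[[[0,0,0,0,0,0,1],[0,0,0,0,0,0,1]]]' 30
python3 go.py rs .048
python3 -m inch '[[[0,0,-1,0,0,0,1],[0,0,-2,0,0,0,1],[0,0,-3,0,0,0,1],[0,0,-3,0,0,0,1],[0,0,-2,0,0,0,1]]]' 30
python3 -m inch '[[[0,0,0,0,0,0,1],[0,0,0,0,0,0,1]]]' 30
python3 go.py rb .0181
```

```text
t: 15.4
tool_pos: [0.477, 0.328, 0.0484]
orientation: [1.989, 2.431, 0.002]
force: [-0.3, -0.3, 1.0]
opening: 0.0643
t: 15.9
tool_pos: [0.4768, 0.3281, 0.0476]
orientation: [1.989, 2.431, 0.002]
force: [2.0, 0.8, -0.5]
opening: 0.037
t: 16.1
tool_pos: [0.4768, 0.3281, 0.0476]
orientation: [1.989, 2.431, 0.001]
force: [1.2, 0.5, 1.9]
opening: 0.0356
t 16.1 pos [0.4768 0.3281 0.0476] yaw 101.4 tilt [0.001 0.   ] q6 0.32 F [1.2 0.5 1.9] op 0.0356
turn z -0.29 then cm x 0.04 y 0.03 z -0.04
t: 16.6
tool_pos: [0.4764, 0.328, 0.1595]
orientation: [1.989, 2.431, 0.001]
force: [0.7, 0.8, -1.9]
opening: 0.0358
t: 16.8
tool_pos: [0.476, 0.3277, 0.1567]
orientation: [-1.989, -2.431, 0.001]
force: [-0.4, -0.7, -2.9]
opening: 0.0358
t 16.8 pos [0.476  0.3277 0.1567] yaw 101.4 tilt [-0. -0.] q6 0.32 F [-0.4 -0.7 -2.9] op 0.0358
turn z 105.31 then cm x 8.04 y 67.43 z 13.86
```

```bash

python3 -m inch '[[[0,0,0,0,0,8.1,1],[0,0,0,0,0,8.1,1],[0,0,0,0,0,8.1,1],[0,0,0,0,0,8.1,1],[0,0,0,0,0,8.1,1]]]' 30
python3 -m inch '[[[0,0,0,0,0,8.1,1],[0,0,0,0,0,8.1,1],[0,0,0,0,0,8.1,1],[0,0,0,0,0,8.1,1],[0,0,0,0,0,8.1,1]]]' 30
python3 -m inch '[[[0,0,0,0,0,8.1,1],[0,0,0,0,0,8.1,1],[0,0,0,0,0,8.1,1],[0,0,0,0,0,0,1]]]' 30
python3 -m inch '[[[0.5,4.2,0,0,0,0,1],[0.5,4.2,0,0,0,0,1],[0.5,4.2,0,0,0,0,1],[0.5,4.2,0,0,0,0,1],[0.5,4.2,0,0,0,0,1]]]' 30
python3 -m inch '[[[0.5,4.2,0,0,0,0,1],[0.5,4.2,0,0,0,0,1],[0.5,4.2,0,0,0,0,1],[0.5,4.2,0,0,0,0,1],[0.5,4.2,0,0,0,0,1]]]' 30
python3 -m inch '[[[0.5,4.2,0,0,0,0,1],[0.5,4.2,0,0,0,0,1],[0.5,4.2,0,0,0,0,1],[0.5,4.2,0,0,0,0,1],[0.5,4.2,0,0,0,0,1]]]' 30
python3 -m inch '[[[0.5,4,0,0,0,0,1],[0,0,0,0,0,0,1],[0,0,0,0,0,0,1],[0,0,0,0,0,0,1]]]' 30
python3 go.py rb .0181
```

```text
t: 17.3
tool_pos: [0.4748, 0.3271, 0.1542]
orientation: [-2.713, -1.584, 0.007]
force: [0.1, -0.6, -2.1]
opening: 0.0358
t: 17.8
tool_pos: [0.4748, 0.3271, 0.1542]
orientation: [3.092, 0.547, -0.007]
force: [0.7, -0.4, -3.4]
opening: 0.0355
t: 18.2
tool_pos: [0.4749, 0.3271, 0.1545]
orientation: [3.137, -0.11, -0.006]
force: [-0.0, -1.0, -3.1]
opening: 0.0359
t: 18.7
tool_pos: [0.4859, 0.115, 0.1557]
orientation: [3.14, -0.098, -0.003]
force: [0.9, -0.8, -3.4]
opening: 0.0358
t: 19.2
tool_pos: [0.4966, -0.096, 0.1558]
orientation: [-3.139, 0.099, 0.003]
force: [1.2, -0.1, -2.4]
opening: 0.0354
t: 19.7
tool_pos: [0.5075, -0.3069, 0.1554]
orientation: [-3.139, 0.099, 0.003]
force: [1.6, -0.5, -2.8]
opening: 0.0356
t: 20.1
tool_pos: [0.5102, -0.3449, 0.1559]
orientation: [-3.138, 0.103, 0.003]
force: [0.0, 0.1, -2.1]
opening: 0.0357
t 20.1 pos [ 0.5102 -0.3449  0.1559] yaw -3.7 tilt [-0.002  0.002] q6 0.96 F [ 0.   0.1 -2.1] op 0.0357
turn z 0.16 then cm x 0.05 y 0.56 z 13.78
```

```bash

python3 -m inch '[[[0,0.6,3,0,0,0,1],[0,0,3,0,0,0,1],[0,0,3,0,0,0,1],[0,0,2,0,0,0,1],[0,0,0,0,0,0,1]]]' 30
python3 -m inch '[[[0,0,0,0,0,0,1],[0,0,0,0,0,0,1],[0,0,0,0,0,0,1]]]' 30
python3 go.py rb .0181
python3 - <<'E'
from h import *
for n in('top','side'):
    c=robot.read_camera(n)
    for col in('yellow','blue','green'):
        for k in blobs(mask(c,col),150)[:3]: print(n,col,rect(c,k,.042))
    cv2.imwrite(f'pics/{n}2.png',c['image'])
a=cv2.imread('pics/top2.png')[140:260,60:200]
cv2.imwrite('pics/c.png',cv2.resize(a,(700,600),interpolation=2))
E
```

```text
t: 20.6
tool_pos: [0.508, -0.3484, 0.0429]
orientation: [-3.135, 0.102, 0.009]
force: [-1.2, 1.2, -3.5]
opening: 0.0358
t: 20.9
tool_pos: [0.5116, -0.3527, 0.0493]
orientation: [3.138, -0.106, 0.004]
force: [-0.2, -0.6, -2.9]
opening: 0.0358
t 20.9 pos [ 0.5116 -0.3527  0.0493] yaw -3.9 tilt [ 0.003 -0.002] q6 0.95 F [-0.2 -0.6 -2.9] op 0.0358
turn z 0.05 then cm x -0.14 y -0.21 z 3.12
top blue (0.5068, 0.3754, 12.2, 128, 36)
side yellow (0.5093, 0.1672, -13.7, 127, 33)
side blue (0.4993, 0.3831, 12.1, 138, 47)
side green (0.5148, 0.3062, 11.2, 136, 49)
side green (0.3374, 0.3007, 87.4, 92, 28)
```

View pics/c.png

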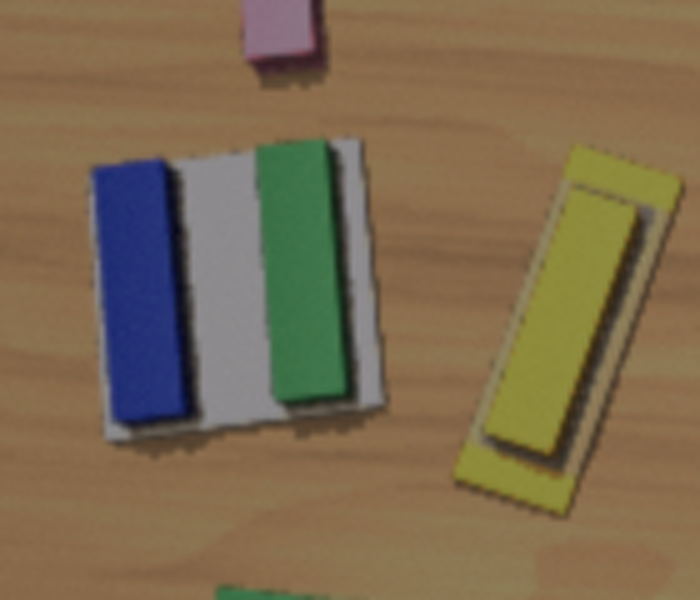

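Yellow is centred on its board: the side view puts it at (0.509, 0.167, -13.7°) and the board is at (0.510, 0.168, -14.1°). Blue and green lie undisturbed on the shelf. Next I place red.

```bash
sed -i 's/bs=(.509,.378,11.8),gs=(.526,.298,11.8)/bs=(.508,.3765,12.1),gs=(.525,.2965,12)/' go.py
python3 -m inch '[[[0,0,1.2,0,0,0,1],[0,0,1.0,0,0,0,1],[0,0,0.4,0,0,0,1],[0,0,0,0,0,0,1],[0,0,0,0,0,0,1]]]' 30
python3 -m inch '[[[0,0,0,0,0,0,1],[0,0,0,0,0,0,1]]]' 30
python3 go.py rb .0181
```

```text
t: 21.5
tool_pos: [0.5101, -0.3519, 0.0207]
orientation: [-3.139, 0.107, 0.001]
force: [0.9, -0.5, -2.1]
opening: 0.0354
t: 21.7
tool_pos: [0.5107, -0.3523, 0.0216]
orientation: [3.139, -0.107, 0.001]
force: [0.0, -0.5, -2.7]
opening: 0.036
t 21.7 pos [ 0.5107 -0.3523  0.0216] yaw -3.9 tilt [ 0.001 -0.001] q6 0.95 F [ 0.  -0.5 -2.7] op 0.036
turn z 0.01 then cm x -0.05 y -0.17 z 0.35
```

```bash

python3 -m inch '[[[0,-0.15,0.1,0,0,0,1],[0,0,0.1,0,0,0,1],[0,0,0.1,0,0,0,1],[0,0,0.1,0,0,0,1],[0,0,0,0,0,0,1]]]' 30
python3 -m inch '[[[0,0,0,0,0,0,1],[0,0,0,0,0,0,1]]]' 30
python3 go.py rb .0181
```

```text
t: 22.2
tool_pos: [0.5105, -0.3505, 0.0176]
orientation: [3.14, -0.106, 0.0]
force: [-1.7, 1.9, 3.2]
opening: 0.0357
t: 22.4
tool_pos: [0.5105, -0.3506, 0.0176]
orientation: [3.14, -0.107, 0.0]
force: [-2.3, 2.4, 4.9]
opening: 0.0355
t 22.4 pos [ 0.5105 -0.3506  0.0176] yaw -3.9 tilt [ 0. -0.] q6 0.95 F [-2.3  2.4  4.9] op 0.0355
turn z 0.01 then cm x -0.02 y -0.0 z -0.05
```

Red is in contact with its board. I release it, rise and head for blue.

```bash

python3 -m inch '[[[0,0,0,0,0,0,-0.38],[0,0,0,0,0,0,-0.38],[0,0,0,0,0,0,-0.38],[0,0,-2,0,0,0,-0.38],[0,0,-4,0,0,0,-0.38]]]' 30
python3 -m inch '[[[0,0,-4,0,0,0,-0.38],[0,0,-4,0,0,0,-0.38],[0,0,0,0,0,-8,-0.38],[0,0,0,0,0,-8,-0.38],[0,0,0,0,0,0,-0.38]]]' 30
python3 -m inch '[[[0,0,0,0,0,0,-0.38],[0,0,0,0,0,0,-0.38]]]' 30
python3 go.py bs .018
```

```text
t: 22.9
tool_pos: [0.5078, -0.3484, 0.0734]
orientation: [-3.135, 0.107, 0.01]
force: [-0.4, 0.1, 0.4]
opening: 0.0636
t: 23.4
tool_pos: [0.5106, -0.3507, 0.1575]
orientation: [3.123, 0.335, 0.001]
force: [-0.1, -0.2, 0.6]
opening: 0.0641
t: 23.6
tool_pos: [0.5102, -0.3503, 0.1566]
orientation: [-3.124, -0.326, 0.001]
force: [0.1, -0.8, -0.0]
opening: 0.0638
t 23.6 pos [ 0.5102 -0.3503  0.1566] yaw 11.9 tilt [-0.001  0.001] q6 0.68 F [ 0.1 -0.8 -0. ] op 0.0638
turn z -0.18 then cm x 15.02 y -71.12 z 13.86
```

```bash

python3 -m inch '[[[0.9,-4.4,0,0,0,-0.2,-0.38],[0.9,-4.4,0,0,0,0,-0.38],[0.9,-4.4,0,0,0,0,-0.38],[0.9,-4.4,0,0,0,0,-0.38],[0.9,-4.4,0,0,0,0,-0.38]]]' 30
python3 -m inch '[[[0.9,-4.4,0,0,0,0,-0.38],[0.9,-4.4,0,0,0,0,-0.38],[0.9,-4.4,0,0,0,0,-0.38],[0.9,-4.4,0,0,0,0,-0.38],[0.9,-4.4,0,0,0,0,-0.38]]]' 30
python3 -m inch '[[[0.9,-4.4,0,0,0,0,-0.38],[0.9,-4.4,0,0,0,0,-0.38],[0.9,-4.4,0,0,0,0,-0.38],[0.9,-4.4,0,0,0,0,-0.38],[0.9,-4.4,0,0,0,0,-0.38]]]' 30
python3 -m inch '[[[1.5,-4.4,0,0,0,0,-0.38],[0,-0.7,2,0,0,0,-0.38],[0,0,3,0,0,0,-0.38],[0,0,3,0,0,0,-0.38],[0,0,0,0,0,0,-0.38]]]' 30
python3 -m inch '[[[0,0,0,0,0,0,-0.38],[0,0,0,0,0,0,-0.38],[0,0,0,0,0,0,-0.38],[0,0,0,0,0,0,-0.38]]]' 30
python3 go.py bs .018
```

```text
t: 24.1
tool_pos: [0.5072, -0.1243, 0.1568]
orientation: [-3.124, -0.332, 0.0]
force: [1.0, 0.4, -0.3]
opening: 0.064
t: 24.6
tool_pos: [0.5043, 0.1004, 0.1571]
orientation: [3.124, 0.333, 0.0]
force: [0.4, 0.5, 1.1]
opening: 0.0643
t: 25.1
tool_pos: [0.5013, 0.325, 0.1569]
orientation: [3.124, 0.333, -0.0]
force: [0.8, -1.6, 0.5]
opening: 0.064
t: 25.6
tool_pos: [0.5019, 0.3742, 0.0713]
orientation: [3.12, 0.334, -0.014]
force: [-0.6, -0.6, -0.9]
opening: 0.064
t: 26.0
tool_pos: [0.5065, 0.3766, 0.079]
orientation: [-3.122, -0.336, -0.004]
force: [0.2, -0.4, -1.0]
opening: 0.0641
t 26.0 pos [0.5065 0.3766 0.079 ] yaw 12.3 tilt [0.002 0.002] q6 1.91 F [ 0.2 -0.4 -1. ] op 0.0641
turn z 0.19 then cm x 0.14 y 0.04 z 6.1
```

```bash

python3 -m inch '[[[0.1,0,1.5,0,0,0,-0.38],[0,0,1.5,0,0,0,-0.38],[0,0,1.5,0,0,0,-0.38],[0,0,1,0,0,0,-0.38],[0,0,0.6,0,0,0,-0.38]]]' 30
python3 -m inch '[[[0,0,0,0,0,0,-0.38],[0,0,0,0,0,0,-0.38],[0,0,0,0,0,0,-0.38]]]' 30
python3 go.py bs .018
python3 -m inch '[[[0,0,0,0,0,0,1],[0,0,0,0,0,0,1],[0,0,0,0,0,0,1],[0,0,0,0,0,0,1],[0,0,0,0,0,0,1]]]' 30
python3 -m inch '[[[0,0,0,0,0,0,1]]]' 30
python3 go.py bs .018
```

```text
t: 26.5
tool_pos: [0.5052, 0.3756, 0.0136]
orientation: [3.122, 0.337, -0.005]
force: [1.1, 0.3, 0.3]
opening: 0.0643
t: 26.8
tool_pos: [0.5071, 0.3767, 0.017]
orientation: [-3.123, -0.337, -0.002]
force: [-0.4, 0.4, 0.3]
opening: 0.0641
t 26.8 pos [0.5071 0.3767 0.017 ] yaw 12.3 tilt [0.001 0.001] q6 1.91 F [-0.4  0.4  0.3] op 0.0641
turn z 0.21 then cm x 0.08 y 0.04 z -0.1
t: 27.3
tool_pos: [0.5065, 0.3765, 0.0163]
orientation: [-3.123, -0.337, -0.0]
force: [-1.0, 0.8, 1.8]
opening: 0.036
t: 27.4
tool_pos: [0.5065, 0.3765, 0.0163]
orientation: [-3.123, -0.337, -0.0]
force: [-1.0, -0.2, 0.7]
opening: 0.0357
t 27.4 pos [0.5065 0.3765 0.0163] yaw 12.3 tilt [0. 0.] q6 1.91 F [-1.  -0.2  0.7] op 0.0357
turn z 0.22 then cm x 0.15 y 0.03 z -0.17
```

```bash

python3 -m inch '[[[0,0,-1,0,0,0,1],[0,0,-2,0,0,0,1],[0,0,-3,0,0,0,1],[0,0,-3,0,0,0,1],[0,0,-3,0,0,0,1]]]' 30
python3 -m inch '[[[0,0,-2,0,0,0,1],[0,0,0,0,0,-5,1],[0,0,0,0,0,-5.5,1],[0,0,0,0,0,0,1],[0,0,0,0,0,0,1]]]' 30
python3 go.py bb .0165
```

```text
t: 27.9
tool_pos: [0.5059, 0.3759, 0.1371]
orientation: [3.123, 0.337, -0.002]
force: [0.7, 0.1, -2.3]
opening: 0.0361
t: 28.4
tool_pos: [0.5062, 0.3761, 0.1559]
orientation: [3.08, 0.617, -0.001]
force: [0.4, 0.0, -2.5]
opening: 0.0361
t 28.4 pos [0.5062 0.3761 0.1559] yaw 22.6 tilt [-0.001 -0.001] q6 1.73 F [ 0.4  0.  -2.5] op 0.0361
turn z -0.15 then cm x -18.09 y 51.47 z 13.94
```

```bash

python3 -m inch '[[[-1.5,4.2,0,0,0,-0.2,1],[-1.5,4.2,0,0,0,0,1],[-1.5,4.2,0,0,0,0,1],[-1.5,4.2,0,0,0,0,1],[-1.5,4.2,0,0,0,0,1]]]' 30
python3 -m inch '[[[-1.5,4.2,0,0,0,0,1],[-1.5,4.2,0,0,0,0,1],[-1.5,4.2,0,0,0,0,1],[-1.5,4.2,0,0,0,0,1],[-1.5,4.2,0,0,0,0,1]]]' 30
python3 -m inch '[[[-1.5,4.2,0,0,0,0,1],[-1.5,4.2,0,0,0,0,1],[-0.1,1.0,2,0,0,0,1],[0,0,3,0,0,0,1],[0,0,3,0,0,0,1]]]' 30
python3 -m inch '[[[0,0,2,0,0,0,1],[0,0,0,0,0,0,1],[0,0,0,0,0,0,1],[0,0,0,0,0,0,1],[0,0,0,0,0,0,1]]]' 30
python3 go.py bb .0165
```

```text
t: 28.9
tool_pos: [0.5189, 0.152, 0.156]
orientation: [3.079, 0.623, -0.001]
force: [1.3, 0.6, -2.7]
opening: 0.036
t: 29.4
tool_pos: [0.532, -0.0707, 0.1561]
orientation: [-3.079, -0.623, 0.0]
force: [1.2, 0.2, -2.7]
opening: 0.0358
t: 29.9
tool_pos: [0.5408, -0.1686, 0.0756]
orientation: [3.079, 0.62, 0.001]
force: [-0.2, 0.0, -3.2]
opening: 0.0358
t: 30.4
tool_pos: [0.542, -0.1679, 0.0581]
orientation: [3.077, 0.626, 0.004]
force: [0.4, -0.1, -3.3]
opening: 0.036
t 30.4 pos [ 0.542  -0.1679  0.0581] yaw 23.0 tilt [ 0.003 -0.001] q6 0.78 F [ 0.4 -0.1 -3.3] op 0.036
turn z 0.2 then cm x -0.32 y -0.07 z 4.16
```

```bash

python3 -m inch '[[[-0.3,0,1.2,0,0,0.1,1],[0,0,1.2,0,0,0,1],[0,0,0.9,0,0,0,1],[0,0,0.4,0,0,0,1],[0,0,0,0,0,0,1]]]' 30
python3 -m inch '[[[0,0,0,0,0,0,1],[0,0,0,0,0,0,1],[0,0,0,0,0,0,1]]]' 30
python3 go.py bb .0165
```

```text
t: 30.9
tool_pos: [0.5369, -0.1682, 0.0177]
orientation: [-3.078, -0.624, 0.003]
force: [0.2, -0.0, -3.8]
opening: 0.0357
t: 31.2
tool_pos: [0.5384, -0.1689, 0.0197]
orientation: [3.078, 0.624, 0.001]
force: [-0.1, -0.2, -3.8]
opening: 0.0356
t 31.2 pos [ 0.5384 -0.1689  0.0197] yaw 22.9 tilt [ 0.001 -0.   ] q6 0.78 F [-0.1 -0.2 -3.8] op 0.0356
turn z 0.11 then cm x 0.05 y -0.02 z 0.32
```

```bash

python3 -m inch '[[[0,0,0.1,0,0,0,1],[0,0,0.1,0,0,0,1],[0,0,0.1,0,0,0,1],[0,0,0,0,0,0,1],[0,0,0,0,0,0,1]]]' 30
python3 go.py bb .0165
```

```text
t: 31.7
tool_pos: [0.538, -0.1687, 0.0163]
orientation: [3.079, 0.624, 0.0]
force: [-0.4, 0.3, -1.2]
opening: 0.0358
t 31.7 pos [ 0.538  -0.1687  0.0163] yaw 22.9 tilt [ 0. -0.] q6 0.78 F [-0.4  0.3 -1.2] op 0.0358
turn z 0.11 then cm x 0.08 y 0.01 z -0.02
```

```bash

python3 -m inch '[[[0,0,0.08,0,0,0,1],[0,0,0,0,0,0,1],[0,0,0,0,0,0,1]]]' 30
python3 -m inch '[[[0,0,0,0,0,0,-0.38],[0,0,0,0,0,0,-0.38],[0,0,0,0,0,0,-0.38],[0,0,-2,0,0,0,-0.38],[0,0,-4,0,0,0,-0.38]]]' 30
python3 -m inch '[[[0,0,-4,0,0,0,-0.38],[0,0,-4,0,0,0,-0.38],[0,0,0,0,0,5.4,-0.38],[0,0,0,0,0,5.4,-0.38],[0,0,0,0,0,0,-0.38]]]' 30
python3 -m inch '[[[0,0,0,0,0,0,-0.38],[0,0,0,0,0,0,-0.38]]]' 30
python3 go.py gs .0165
```

```text
t: 32.0
tool_pos: [0.5381, -0.1687, 0.0163]
orientation: [3.079, 0.624, 0.0]
force: [-5.0, 2.2, 7.5]
opening: 0.036
t: 32.5
tool_pos: [0.5349, -0.1675, 0.0721]
orientation: [-3.075, -0.623, 0.01]
force: [0.4, 0.2, -0.2]
opening: 0.0638
t: 33.0
tool_pos: [0.5381, -0.1688, 0.1557]
orientation: [3.124, 0.329, 0.001]
force: [0.0, 0.6, -0.8]
opening: 0.0639
t: 33.2
tool_pos: [0.5377, -0.1686, 0.1548]
orientation: [-3.123, -0.335, 0.001]
force: [0.2, -0.3, 0.3]
opening: 0.0641
t 33.2 pos [ 0.5377 -0.1686  0.1548] yaw 12.2 tilt [-0.001  0.   ] q6 0.96 F [ 0.2 -0.3  0.3] op 0.0641
turn z 0.24 then cm x 8.43 y -45.75 z 13.83
```

```bash

python3 - <<'E'
from h import *
c=robot.read_camera('top')
m=cv2.inRange(hsv(c),(50,90,30),(85,255,255))
for k in blobs(m,150)[:3]: print('green',k[:,0].mean(0),rect(c,k,.042))
E
python3 -m inch '[[[0.8,-4.2,0,0,0,0.2,-0.38],[0.8,-4.2,0,0,0,0,-0.38],[0.8,-4.2,0,0,0,0,-0.38],[0.8,-4.2,0,0,0,0,-0.38],[0.8,-4.2,0,0,0,0,-0.38]]]' 30
python3 -m inch '[[[0.8,-4.2,0,0,0,0,-0.38],[0.8,-4.2,0,0,0,0,-0.38],[0.8,-4.2,0,0,0,0,-0.38],[0.8,-4.2,0,0,0,0,-0.38],[0.8,-4.2,0,0,0,0,-0.38]]]' 30
python3 -m inch '[[[0.4,-3.7,0,0,0,0,-0.38],[0,0,2,0,0,0,-0.38],[0,0,3,0,0,0,-0.38],[0,0,2.5,0,0,0,-0.38],[0,0,0,0,0,0,-0.38]]]' 30
python3 -m inch '[[[0,0,0,0,0,0,-0.38],[0,0,0,0,0,0,-0.38],[0,0,0,0,0,0,-0.38],[0,0,0,0,0,0,-0.38]]]' 30
python3 go.py gs .0165
```

```text
green [120.23809524 193.96825397] (0.5232, 0.2973, 11.1, 130, 37)
green [120.77011494 264.08045977] (0.3527, 0.275, 87.6, 89, 24)
t: 33.75
tool_pos: [0.5332, 0.0466, 0.1552]
orientation: [-3.124, -0.327, 0.0]
force: [1.0, -0.0, -0.1]
opening: 0.064
t: 34.25
tool_pos: [0.5289, 0.2606, 0.1551]
orientation: [3.124, 0.328, -0.0]
force: [0.5, -0.8, 0.8]
opening: 0.0647
t: 34.75
tool_pos: [0.5223, 0.2945, 0.0755]
orientation: [3.122, 0.328, -0.012]
force: [-0.8, 0.1, -0.4]
opening: 0.0641
t: 35.15
tool_pos: [0.5266, 0.2961, 0.0819]
orientation: [-3.124, -0.326, -0.004]
force: [-0.4, 0.5, 0.4]
opening: 0.0641
t 35.15 pos [0.5266 0.2961 0.0819] yaw 11.9 tilt [0.002 0.001] q6 1.79 F [-0.4  0.5  0.4] op 0.0641
turn z -0.09 then cm x -0.15 y -0.07 z 6.54
```

Measured green is (0.5232, 0.2973, 11.1°), 130 x 37 mm, so it is the full-size bar. I shift about 0.2 cm back along x and descend.

```bash
sed -i 's/gs=(.525,.2965,12)/gs=(.5238,.297,11.4)/' go.py
python3 -m inch '[[[-0.2,-0.1,1.5,0,0,0.4,-0.38],[0,0,1.5,0,0,0,-0.38],[0,0,1.5,0,0,0,-0.38],[0,0,1.2,0,0,0,-0.38],[0,0,0.7,0,0,0,-0.38]]]' 30
python3 -m inch '[[[0,0,0,0,0,0,-0.38],[0,0,0,0,0,0,-0.38],[0,0,0,0,0,0,-0.38]]]' 30
python3 go.py gs .0165
python3 -m inch '[[[0,0,0,0,0,0,1],[0,0,0,0,0,0,1],[0,0,0,0,0,0,1],[0,0,0,0,0,0,1],[0,0,0,0,0,0,1]]]' 30
python3 -m inch '[[[0,0,0,0,0,0,1]]]' 30
python3 go.py gs .0165
```

```text
t: 35.65
tool_pos: [0.5221, 0.2957, 0.0137]
orientation: [3.125, 0.315, -0.005]
force: [0.3, -0.0, -0.9]
opening: 0.0641
t: 35.95
tool_pos: [0.5241, 0.2967, 0.0172]
orientation: [-3.125, -0.315, -0.002]
force: [-0.7, 0.4, 0.3]
opening: 0.0641
t 35.95 pos [0.5241 0.2967 0.0172] yaw 11.5 tilt [0.001 0.001] q6 1.8 F [-0.7  0.4  0.3] op 0.0641
turn z 0.11 then cm x -0.03 y -0.04 z 0.07
t: 36.45
tool_pos: [0.5236, 0.2967, 0.0166]
orientation: [-3.125, -0.315, -0.001]
force: [-0.3, 1.0, 1.9]
opening: 0.0355
t: 36.55
tool_pos: [0.5236, 0.2967, 0.0166]
orientation: [-3.125, -0.315, -0.001]
force: [-1.2, 1.7, 2.5]
opening: 0.0359
t 36.55 pos [0.5236 0.2967 0.0166] yaw 11.5 tilt [0.    0.001] q6 1.8 F [-1.2  1.7  2.5] op 0.0359
turn z 0.12 then cm x 0.03 y -0.02 z 0.01
```

```bash

python3 -m inch '[[[0,0,-1,0,0,0,1],[0,0,-2,0,0,0,1],[0,0,-3,0,0,0,1],[0,0,-3,0,0,0,1],[0,0,-3,0,0,0,1]]]' 30
python3 -m inch '[[[0,0,-2,0,0,0,1],[0,0,0,0,0,-4.9,1],[0,0,0,0,0,0,1],[0,0,0,0,0,0,1]]]' 30
python3 go.py gb .0166
```

```text
t: 37.05
tool_pos: [0.5229, 0.2959, 0.1374]
orientation: [3.125, 0.315, -0.002]
force: [0.4, 0.7, -2.4]
opening: 0.0359
t: 37.45
tool_pos: [0.5229, 0.296, 0.1557]
orientation: [3.109, 0.445, -0.002]
force: [0.3, 0.0, -3.1]
opening: 0.0359
t 37.45 pos [0.5229 0.296  0.1557] yaw 16.3 tilt [-0.001 -0.001] q6 1.72 F [ 0.3  0.  -3.1] op 0.0359
turn z -0.12 then cm x -9.21 y 27.2 z 13.91
```

```bash

python3 -m inch '[[[-1.3,3.9,0,0,0,-0.1,1],[-1.3,3.9,0,0,0,0,1],[-1.3,3.9,0,0,0,0,1],[-1.3,3.9,0,0,0,0,1],[-1.3,3.9,0,0,0,0,1]]]' 30
python3 -m inch '[[[-1.3,3.9,0,0,0,0,1],[-1.4,3.8,0,0,0,0,1],[0,0,2,0,0,0,1],[0,0,3,0,0,0,1],[0,0,3,0,0,0,1]]]' 30
python3 -m inch '[[[0,0,2,0,0,0,1],[0,0,0,0,0,0,1],[0,0,0,0,0,0,1],[0,0,0,0,0,0,1],[0,0,0,0,0,0,1]]]' 30
python3 go.py gb .0166
```

```text
t: 37.95
tool_pos: [0.5153, 0.0893, 0.1553]
orientation: [3.109, 0.448, -0.003]
force: [0.9, 0.2, -3.1]
opening: 0.0359
t: 38.45
tool_pos: [0.5121, 0.0088, 0.0751]
orientation: [3.11, 0.446, -0.0]
force: [0.7, -0.3, -3.1]
opening: 0.0358
t: 38.95
tool_pos: [0.5138, 0.0094, 0.058]
orientation: [3.108, 0.451, 0.004]
force: [0.2, 0.5, -2.9]
opening: 0.0355
t 38.95 pos [0.5138 0.0094 0.058 ] yaw 16.5 tilt [ 0.003 -0.   ] q6 1.2 F [ 0.2  0.5 -2.9] op 0.0355
turn z 0.1 then cm x -0.25 y -0.03 z 4.14
```

```bash

python3 -m inch '[[[-0.2,0,1.2,0,0,0.1,1],[0,0,1.2,0,0,0,1],[0,0,0.9,0,0,0,1],[0,0,0.4,0,0,0,1],[0,0,0,0,0,0,1]]]' 30
python3 -m inch '[[[0,0,0,0,0,0,1],[0,0,0,0,0,0,1],[0,0,0,0,0,0,1]]]' 30
python3 go.py gb .0166
python3 -m inch '[[[0,0,0.1,0,0,0,1],[0,0,0.1,0,0,0,1],[0,0,0.1,0,0,0,1],[0,0,0,0,0,0,1],[0,0,0,0,0,0,1]]]' 30
python3 go.py gb .0166
```

```text
t: 39.45
tool_pos: [0.5095, 0.009, 0.018]
orientation: [-3.109, -0.448, 0.004]
force: [-0.5, 0.1, -2.7]
opening: 0.0357
t: 39.75
tool_pos: [0.5111, 0.0089, 0.0199]
orientation: [3.109, 0.448, 0.002]
force: [0.6, -0.1, -2.9]
opening: 0.0355
t 39.75 pos [0.5111 0.0089 0.0199] yaw 16.4 tilt [ 0.001 -0.   ] q6 1.2 F [ 0.6 -0.1 -2.9] op 0.0355
turn z 0.01 then cm x 0.03 y -0.01 z 0.33
t: 40.25
tool_pos: [0.5107, 0.0089, 0.0166]
orientation: [3.109, 0.448, 0.0]
force: [-2.2, -0.4, 2.4]
opening: 0.0357
t 40.25 pos [0.5107 0.0089 0.0166] yaw 16.4 tilt [ 0. -0.] q6 1.2 F [-2.2 -0.4  2.4] op 0.0357
turn z 0.02 then cm x 0.06 y 0.01 z 0.0
```

```bash

python3 -m inch '[[[0,0,0,0,0,0,-0.38],[0,0,0,0,0,0,-0.38],[0,0,0,0,0,0,-0.38],[0,0,-2,0,0,0,-0.38],[0,0,-4,0,0,0,-0.38]]]' 30
python3 -m inch '[[[0,0,-4,0,0,0,-0.38],[0,0,-4,0,0,0,-0.38],[0,0,-4,0,0,0,-0.38],[0,0,0,0,0,0,-0.38]]]' 30
python3 -m inch '[[[-3.1,3.5,0,0,0,0,-0.38],[-3.1,3.5,0,0,0,0,-0.38],[-3.1,3.5,0,0,0,0,-0.38],[-3.1,3.5,0,0,0,0,-0.38],[-3.1,3.5,0,0,0,0,-0.38]]]' 30
python3 -m inch '[[[-3.1,3.5,0,0,0,0,-0.38],[-3.1,3.5,0,0,0,0,-0.38],[-3.1,3.5,0,0,0,0,-0.38],[-3.1,3.5,0,0,0,0,-0.38],[-3.1,3.5,0,0,0,0,-0.38]]]' 30
python3 -m inch '[[[-3.1,3.5,0,0,0,0,-0.38],[-3.1,3.5,0,0,0,0,-0.38],[-3.1,3.5,0,0,0,0,-0.38],[0,0,0,0,0,0,-0.38],[0,0,0,0,0,0,-0.38]]]' 30
python3 - <<'E'
from h import *
from go import T
for n in('top','side'):
    c=robot.read_camera(n)
    cv2.imwrite(f'pics/{n}9.png',c['image']);H=hsv(c)
    for col,b in(('yellow','yb'),('green','gb'),('blue','bb'),('red','rb')):
        x,y,_=T[b];m=mask(c,col)|(cv2.inRange(H,(24,110,30),(34,255,255)) if col=='yellow' else 0)|(cv2.inRange(H,(50,90,30),(85,255,255)) if col=='green' else 0)
        for k in blobs(m,100):
            r=rect(c,k,.042)
            if np.hypot(r[0]-x,r[1]-y)<.06: print(n,col,r,'board',T[b])
a=cv2.imread('pics/top9.png')[150:270,140:410]
cv2.imwrite('pics/d.png',cv2.resize(a,(800,356),interpolation=2))
E
```

```text
t: 40.75
tool_pos: [0.5074, 0.0091, 0.0735]
orientation: [-3.108, -0.448, 0.011]
force: [0.4, -0.2, -0.0]
opening: 0.0635
t: 41.15
tool_pos: [0.5144, 0.0086, 0.2035]
orientation: [3.107, 0.448, 0.017]
force: [0.5, 0.0, 1.7]
opening: 0.0646
t: 41.65
tool_pos: [0.4102, -0.2041, 0.1958]
orientation: [3.109, 0.449, 0.0]
force: [0.6, -1.1, 0.3]
opening: 0.0644
t: 42.15
tool_pos: [0.3108, -0.416, 0.1958]
orientation: [-3.109, -0.448, -0.0]
force: [1.0, 0.3, 0.3]
opening: 0.0642
t: 42.65
tool_pos: [0.2517, -0.5416, 0.1949]
orientation: [-3.108, -0.445, 0.0]
force: [0.5, -0.8, 0.2]
opening: 0.0642
top yellow (0.517, 0.16, -12.9, 149, 56) board (0.51, 0.168, 165.9)
top green (0.5181, 0.0181, 11.9, 147, 56) board (0.5113, 0.009, 16.4)
top blue (0.5448, -0.1586, 21.6, 144, 55) board (0.5388, -0.1685, 22.8)
top red (0.5195, -0.3478, 0.4, 147, 57) board (0.5103, -0.3505, -3.9)
side yellow (0.5093, 0.167, -13.5, 127, 33) board (0.51, 0.168, 165.9)
side green (0.5095, 0.0285, 30.4, 146, 87) board (0.5113, 0.009, 16.4)
side blue (0.5298, -0.1335, 25.1, 140, 100) board (0.5388, -0.1685, 22.8)
side red (0.5, -0.3211, 6.8, 135, 103) board (0.5103, -0.3505, -3.9)
```

View pics/d.png

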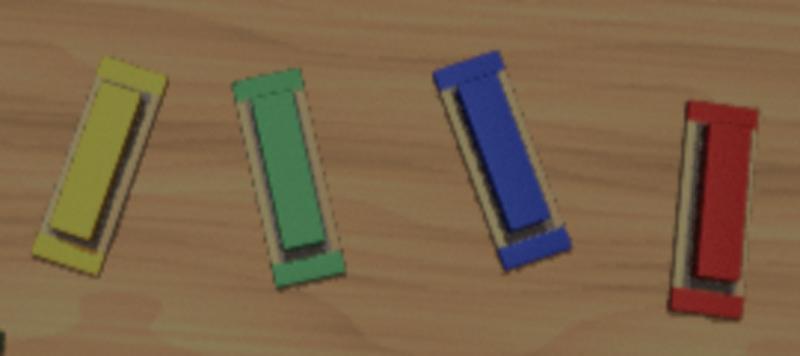

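View pics/side9.png

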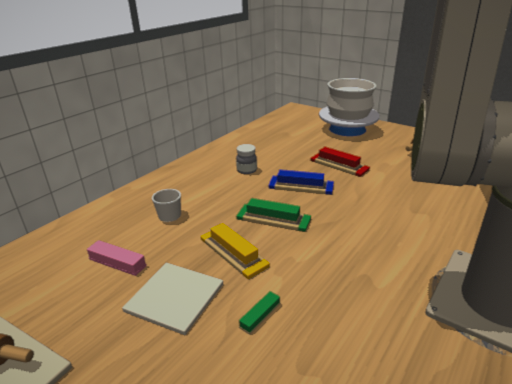

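All four bars sit foot down on their boards, and the jar and cup have not moved. The colour blobs merge with the painted bands, so I overlay the expected bar-top outlines to check the centring.

```bash
python3 - <<'E'
from h import *
from go import T
im=[]
for n,(r0,r1,c0,c1) in(('top',(150,270,140,410)),('side',(140,280,190,380))):
    c=robot.read_camera(n);f=(800 if n=='top' else 400)/(c1-c0)
    a=cv2.resize(c['image'][r0:r1,c0:c1],None,fx=f,fy=f,interpolation=2)
    for b in('yb','gb','bb','rb'):
        x,y,d=T[b];q=cv2.boxPoints(((x*1000,y*1000),(130,36),d))/1000
        P=np.c_[q,np.full(4,.042)]
        p=cv2.projectPoints(P,cv2.Rodrigues(c['R'])[0],c['t'],c['K'],None)[0][:,0]
        cv2.polylines(a,[np.int32(((p+.5)-[c0,r0])*f)],True,(255,255,255),1)
    im.append(a)
w=800;b=cv2.resize(im[1],(300,221));b=cv2.copyMakeBorder(b,0,0,0,500,0)
cv2.imwrite('pics/e.png',np.vstack([im[0],b]))
E
```

```text
(no output)
```

View pics/e.png

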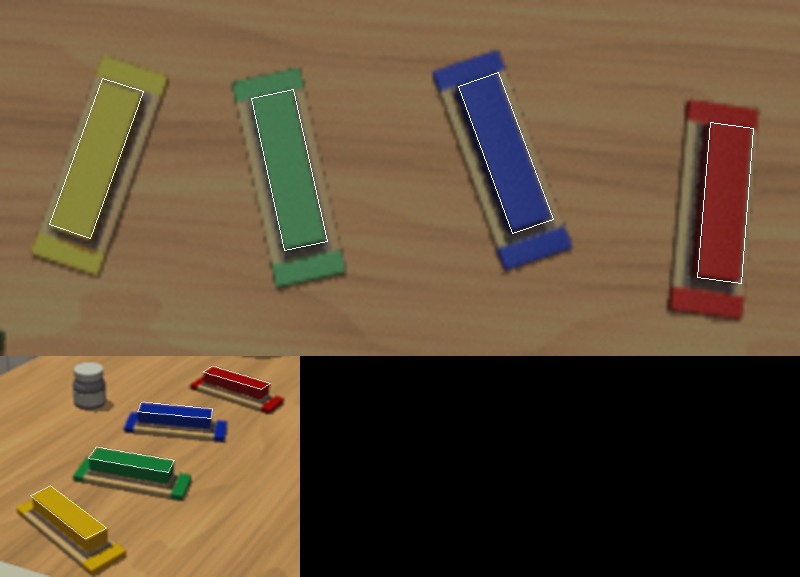

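All outlines match the bars to about 1–2 mm, so I hand the job in.

```bash
python3 -c "
from plant import robot
print(robot.close_job())"
```

```text
the job is handed in; nothing more can be done
None
```

I took the stack apart in the order yellow, red, blue, green. Each bar is foot down on its matching board, lowered until the force reading showed contact and only then released. I handed in at about 43 s of the 109 s allowed.

**One correction:** my first grip on yellow was too low, with the fingertips below its foot. I set it back on the stack and regripped about 8 mm higher before moving it.

**Last checks:**
- **Centring and alignment:** the expected bar outlines, drawn on the top and side pictures, match all four bars to about 1–2 mm. Blue is perhaps 1 mm off centre along its board.
- **Failed check:** the numeric colour-blob check did not work for most bars, because each bar's colour merges with the board's painted ends. I relied on the outlines instead. For yellow, the side view also measured it within about 1 mm of its board's centre.
- **Left alone:** the jar, the cup, the small green bar and the pink bar look unmoved, and the gripper was clear of everything.

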